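# Close the bottle clamp and set its thumbscrew a quarter turn off its seat

## Robot

A 7-joint arm with a two-finger parallel gripper is mounted at the origin on the work surface. World frame = base frame: x ahead of the robot, y to its left, z up, the work surface at z = 0. Lengths are in m, angles in rad, forces in N, time in s.
With the tool pointing down it reaches from about 0.425 to 0.875 m from the base axis. Payload 8.4 kg.
Tool frame: the origin (TCP) lies midway between the tips of the shut fingers; the grasp point (between the pads) lies 19 mm behind it; z points along the fingers, y is the line along which they close (so a half turn about z gives the same grasp; the last joint's range is limited). The gripper opens to 87 mm and grips with 3 to 60 N. Pads are 19 mm wide; open, the fingers measure 117 mm over their backs; the gripper's body (75 mm by 190 mm) begins 51 mm behind the grasp point.
Start: joints at [1.219, 0.333, 0.04, 1.465, -0.013, 1.343, -0.059], TCP at [0.163, -0.629, 0.223] pointing down, gripper open.
Joint ranges: [-2.58, 2.58], [-0.38, 2.09], [-1.3, 1.39], [0.25, 2.4], [-1.5, 4.64], [0.08, 2.09], [-2.65, 2.65]. Speed limits (rad/s): [2.22, 2.22, 2.79, 2.79, 3.14, 3.14, 3.14].

## Interface

Orientations are given as a 3x3 rotation matrix whose columns are the frame's x, y, z axes.
In Python, from bench import robot, imaging, look_for, trace, tip_of gives the robot as it stands. The module is installed in compiled form; this text tells all that it offers.
- The arm moves only by the tool send_rows, never from a script. Its argument "commands" is a list of rows, each an object with "twist": the turn, a rotation vector about the tool's x, y, z normalised to -1 to 1, where 1 is 2 pi rad, a list of three; "dp": the shift along the tool's x, y, z normalised to -1 to 1, where 1 is 100 cm, a list of three; "claw": the closure, from -1 (fully open) to 1 (shut). A call has 1 to 12 rows; each row shifts and turns the commanded pose from where the row before left it, along the tool's axes as they then stand; what a row does not reach is not made up. A row lasts 1/12 s, in which the tool goes at most 41.7 mm and 7.16 degrees, less where a joint would pass 70% of its speed; a pose out of reach is approached as far as the arm can. A call with a number of a shift or a turn outside -1 to 1 is refused whole. A call with a gripper value outside its range is refused whole. The fingers move at their own pace and stop on an object; "squeeze" is the grip in N (left out, the last holds). Time passes only in rows, so rows that do not move let the fingers close. It gives the time, the measured TCP pose, the force, the opening and the grip force at its end, in the units of the state.
- robot.get_state(): the state, without advancing time (a new reading comes with each control period).
- imaging.capture(name): name is "scene" or "side" or "wrist"; returns the picture (384x512x3 uint8, blue, green, red); there is no depth.
- imaging.camera_info(name): a dict with "fx", "fy", "cx", "cy" (pixels), "k1" (the pictures are not rectified: a ray, as slopes to the right and down, at radius r is drawn at 1 + k1 r^2 times it, then the intrinsics apply), "extrinsics" (4x4, takes a point from camera to world coordinates); the wrist camera has in their place "hand_eye" (4x4, takes a point from camera to tool coordinates, whose origin is the TCP and whose axes are the flange's). Camera axes: x right, y down, z forward; pixel columns grow to the right and rows downward; lengths in m; the calibration is good to about 2 mm. A picture is of the moment at which its call begins: read the wrist's pose just before it. camera_info takes no time and is no camera call.
- robot.sign_off(): hands the job in; it is judged then, once.
Trained networks look in the newest picture that a camera, given by its name, has taken for a name from the list of things; names that differ only in an ending like _2 or _b are one class to them, and where a whole thing is asked for, a point or a joint stands for the part that bears it (a point fixed in the world has none). Each returns a list of dicts, best first, with "p" (0 to 1); they miss things now and then, are a little off and sometimes report something else, mostly with a low value. They report only what shows in the picture. A call takes as long as a camera call. They do not tell look-alikes from the thing itself.
- look_for(camera, query): "bbox" ([left, top, right, bottom] in pixels, round what is visible of it).
- trace(camera, query): "pixels" (384x512 bool, what is visible of it) and "bbox" ([left, top, right, bottom] in pixels, round what is visible of it).
- tip_of(camera, query): "centre" ([column, row] in pixels: a listed point, or the origin of a listed thing).
The state is a dict: "t": time; "joint_positions": joint angles; "qvel": joint speeds; "tau": joint torques, N m; "eef_pos": TCP position; "tcp_rot": TCP orientation; "ft_force": force on the tool from outside, world axes, zero at the start; "torque": the same for the moment, N m; "gripper_width": finger opening in m; "grip_force": force on a finger pad.
Only numpy, scipy, OpenCV 4.12 (cv2) and the standard library are available. Lean on these libraries where they do the work, as an engineer would, in place of code of your own. Each camera call takes 0.05 s, during which the arm holds its last target. There are 200 camera calls.

## Task

Slide the bottle clamp's jaw by its red fin until it presses the amber bottle snugly against the blue fixed jaw, without ramming the glass. Then turn the black thumbscrew clockwise until it seats, back it off a quarter turn, and finish while still gripping the thumbscrew there, with the jaw still up against the bottle. Leave the racks, the tip box and the white reagent bottle alone.

Things in the scene. Friction and masses are not known exactly. Their poses are not given: they have to be found in the camera images.
- clamp: White base plate of the clamp, 130 x 300 x 15 mm, immovable. Origin on the bench, 15 mm towards +y from the plate's middle; z up. The jaw slides along its y axis; the fixed jaw (blue, flat black rubber face at y -136 mm, 70 mm wide, top at z 62 mm) is at the -y end; the grey lock block (80 x 45 mm, top at z 75 mm) centred at y +100 mm carries the thumbscrew.
- jaw: Aluminium sliding jaw, springy black rubber face (2.5 N per mm, gives up to 6 mm), 70 mm wide, 56 long, z 18 to 62. Origin at bench height under its unpressed face, which looks to the clamp's -y; axes as the clamp's. Slides only along clamp y: origin at y -40 mm open (starts -40 to -52), -80 where it meets the bottle, further as it presses. 2 N friction, light damping; stays where left; the thumbscrew never locks it.
- jaw_fin (a point): Grip point in the jaw's red fin, at jaw (0, +45, 92) mm. The fin is upright, 12 mm thick along the clamp's y, 40 mm wide along the clamp's x, from z 61 to 111 mm.
- bottle: Amber glass bottle with white cap, 56 mm diameter, 82 mm tall, about 0.18 kg, standing loose on the base plate (plate top z 15 mm) between the two jaws. Origin at the centre of its underside, z up. Touching the fixed jaw its origin is at clamp y -108 mm (x within 8 mm of 0); it starts 3 to 11 mm short. A press of 5 to 15 N is snug; over 60 N cracks it.
- screw (a joint): Turn of the thumbscrew, rad: grows clockwise seen from above (tightening); 0 is fully loose, 2.6 is the hard stop where it seats. Starts between 0.5 and 1.5. Light friction (0.08 N m); it does not rise or sink as it turns and stays where it is left.
- wing_grip (a point): Grip point in the middle of the thumbscrew's black grip, on the screw axis at clamp (0, +100) mm, 106 mm above the bench. The grip is an upright flat bar 46 mm long along this point's x, 12 mm thick along its y, z 85 to 120 mm above the bench, white dot on top near its +x end. At screw value 0 its x axis lies along the clamp's x; it turns with the screw.
- tip_box: Bystander: pipette tip box, blue with clear top, 110 x 80 x 62 mm, loose; origin under its centre.
- blue_rack: Bystander: blue microtube rack, 120 x 65 x 38 mm, loose; origin under its centre.
- red_rack: Bystander: red tube rack with blue capped tubes, 120 x 60 x 81 mm, loose; origin under its centre.
- reagent: Bystander: small white reagent bottle, 38 mm diameter, 65 mm tall, loose; origin under its centre.
Mind the look-alikes: they are no part of the job. What is shaped like the bottle but yellow is not meant.

How it is judged:
By the outcome, as a careful person would: the job done as asked, in the order asked, and still so for the second after the job is handed in, while the arm keeps its last pose, push and grip.
It also fails if it takes over 61 s, if anything falls off the work surface, if the arm or the gripper's body presses on something with over 40 N, if the wrist force passes 120 N, or if a joint passes its speed limit or range.

## Working session

There is one attempt and no reset: what is moved stays moved. The work goes in short steps, Python scripts to look and compute and a tool call to move; the robot and the scene stay as the last step left them, time stands still between calls to the robot, and variables do not carry over. Pictures are saved under pics/ and viewed, at most 10 in all, crops included, and the job is handed in when it is done.

Besides the shell and the picture viewer there is one more tool, called after "Call:" by a JSON object that holds its "name" and its "arguments", one argument or row to a line. send_rows: Moves the arm, as the interface text tells. Its arguments: {"type":"object","properties":{"commands":{"type":"array","items":{"type":"object","properties":{"twist":{"type":"array","items":{"type":"number","minimum":-1,"maximum":1}},"dp":{"type":"array","items":{"type":"number","minimum":-1,"maximum":1}},"claw":{"type":"number"}}}},"squeeze":{"type":"number"}},"required":["commands"]}

```bash
mkdir -p pics
cat > h.py <<'E'
import numpy as np,cv2
from bench import robot,imaging,look_for,trace,tip_of
def pose(c):
    i=imaging.camera_info(c)
    if 'extrinsics' in i: return i,np.array(i['extrinsics'])
    s=robot.get_state();T=np.eye(4);T[:3,:3]=s['tcp_rot'];T[:3,3]=s['eef_pos']
    return i,T@np.array(i['hand_eye'])
def ray(i,T,p):
    d=np.array([(p[0]-i['cx'])/i['fx'],(p[1]-i['cy'])/i['fy']]);u=d.copy()
    for _ in range(20): u=d/(1+i['k1']*(u@u))
    return T[:3,3],T[:3,:3]@np.array([u[0],u[1],1])
def at(i,T,p,z):
    o,d=ray(i,T,p);return o+d*(z-o[2])/d[2]
def proj(i,T,P):
    c=T[:3,:3].T@(np.array(P)-T[:3,3]);u=c[:2]/c[2];u=u*(1+i['k1']*(u@u))
    return np.array([u[0]*i['fx']+i['cx'],u[1]*i['fy']+i['cy']])
E
python3 - <<'E'
from h import *
np.set_printoptions(precision=4,suppress=True)
ims=[]
for c in ['scene','side','wrist']:
    i,T=pose(c);im=imaging.capture(c);cv2.imwrite(f'pics/{c}0.png',im)
    for q,z in [('jaw_fin',.092),('wing_grip',.106),('bottle',.015),('clamp',0),('jaw',0)]:
        for r in tip_of(c,q)[:2]: print(c,q,round(r['p'],2),np.round(r['centre'],1),at(i,T,r['centre'],z))
s=robot.get_state();print(s['eef_pos'],s['tcp_rot'],s['ft_force'],s['gripper_width'],s['t'])
E
```

```text
scene jaw_fin 0.61 [236.5 195.2] [ 0.575  -0.0726  0.092 ]
scene wing_grip 0.41 [265.9 178. ] [0.5481 0.0206 0.106 ]
scene bottle 0.93 [211.3 224.2] [ 0.5946 -0.1551  0.015 ]
scene bottle 0.84 [224.8 267.6] [ 0.7432 -0.1506  0.015 ]
scene clamp 0.62 [241.4 216.5] [ 0.5803 -0.0632  0.    ]
scene clamp 0.34 [223.3 220.3] [ 0.579  -0.1174  0.    ]
scene jaw 0.95 [225.2 220.8] [ 0.5824 -0.1125  0.    ]
side jaw_fin 0.73 [264.3 176.4] [ 0.5613 -0.0765  0.092 ]
side bottle 0.68 [259.1 175.2] [ 0.6004 -0.1744  0.015 ]
side bottle 0.56 [223.2 179.3] [ 0.7275 -0.1265  0.015 ]
side clamp 0.93 [263.2 195.8] [ 0.5664 -0.0788  0.    ]
side jaw 0.9 [255.8 188.4] [ 0.6009 -0.1142  0.    ]
side jaw 0.36 [193.9 307.3] [0.6656 0.406  0.    ]
[ 0.1625 -0.6293  0.2226] [[ 0.9682  0.25    0.    ]
 [ 0.25   -0.9682  0.    ]
 [ 0.     -0.     -1.    ]] [ 0.1336 -0.3088  0.5803] 0.08706653215081982 0.9
```

View pics/scene0.png

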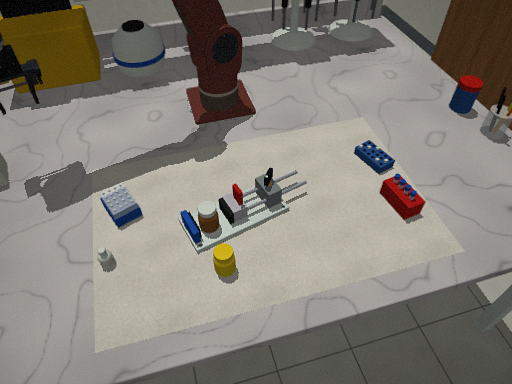

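View pics/side0.png

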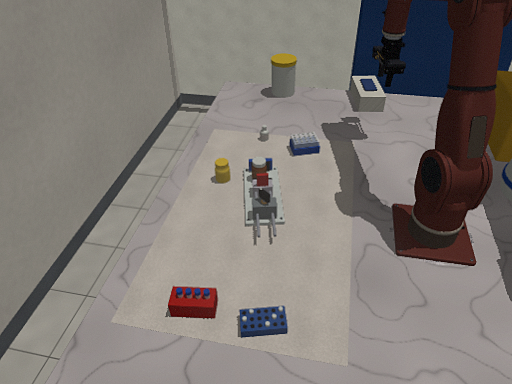

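Call:
{"name": "send_rows", "arguments": {
  "commands": [
    {"dp": [0.027, -0.0224, -0.008], "claw": -1},
    {"dp": [0.027, -0.0224, -0.008]},
    {"dp": [0.027, -0.0224, -0.008]},
    {"dp": [0.027, -0.0224, -0.008]},
    {"dp": [0.027, -0.0224, -0.008]},
    {"dp": [0.027, -0.0224, -0.008]},
    {"dp": [0.027, -0.0224, -0.008]},
    {"dp": [0.027, -0.0224, -0.008]},
    {"dp": [0.027, -0.0224, -0.008]},
    {"dp": [0.027, -0.0224, -0.008]}
  ]
}}

```text
validation failed for argument at $.co...
```

Call:
{"name": "send_rows", "arguments": {
  "commands": [
    {"dp": [0.027, -0.0224, 0]},
    {"dp": [0.027, -0.0224, 0]},
    {"dp": [0.027, -0.0224, 0]},
    {"dp": [0.027, -0.0224, 0]},
    {"dp": [0.027, -0.0224, 0]},
    {"dp": [0.027, -0.0224, 0]},
    {"dp": [0.027, -0.0224, 0]},
    {"dp": [0.027, -0.0224, 0]},
    {"dp": [0.027, -0.0224, 0]},
    {"dp": [0.027, -0.0224, 0]},
    {"dp": [0, 0, 0]},
    {"dp": [0, 0, 0]}
  ]
}}

```text
validation failed for argument at $.co...
```

```bash
cat > look.py <<'E'
from h import *
import sys
np.set_printoptions(precision=4,suppress=True)
c='wrist'
i,T=pose(c);im=imaging.capture(c);cv2.imwrite(f'pics/{sys.argv[1]}.png',im)
for q,z in [('jaw_fin',.092),('wing_grip',.106),('bottle',.015),('clamp',0),('jaw',0)]:
    for r in tip_of(c,q)[:2]: print(c,q,round(r['p'],2),np.round(r['centre'],1),at(i,T,r['centre'],z))
s=robot.get_state();print(s['eef_pos'],s['tcp_rot'],s['joint_positions'],s['ft_force'],s['t'])
E
python3 look.py w1
```

```text
[ 0.1626 -0.6293  0.2225] [[ 0.9682  0.2501 -0.    ]
 [ 0.2501 -0.9682  0.0001]
 [-0.     -0.0001 -1.    ]] [ 1.2188  0.3332  0.0399  1.4654 -0.0134  1.3433 -0.0585] [ 0.333  -0.1727 -0.1992] 1.2
```

View pics/w1.png

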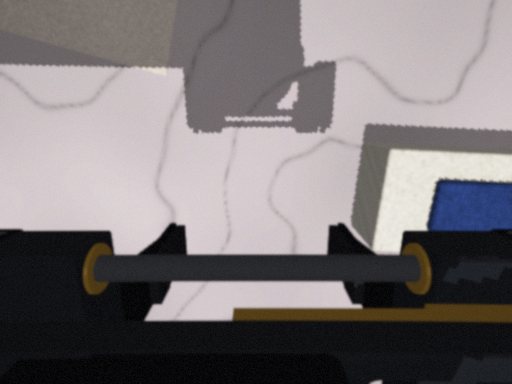

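The wrist picture shows only bare bench: both move calls were refused, probably because each row needs all three fields. I'll resend them complete.

Call:
{"name": "send_rows", "arguments": {
  "commands": [
    {"dp": [0.027, -0.0224, -0.008], "twist": [0, 0, 0], "claw": -1},
    {"dp": [0.027, -0.0224, -0.008], "twist": [0, 0, 0], "claw": -1},
    {"dp": [0.027, -0.0224, -0.008], "twist": [0, 0, 0], "claw": -1},
    {"dp": [0.027, -0.0224, -0.008], "twist": [0, 0, 0], "claw": -1},
    {"dp": [0.027, -0.0224, -0.008], "twist": [0, 0, 0], "claw": -1},
    {"dp": [0.027, -0.0224, -0.008], "twist": [0, 0, 0], "claw": -1},
    {"dp": [0.027, -0.0224, -0.008], "twist": [0, 0, 0], "claw": -1},
    {"dp": [0.027, -0.0224, -0.008], "twist": [0, 0, 0], "claw": -1},
    {"dp": [0.027, -0.0224, -0.008], "twist": [0, 0, 0], "claw": -1},
    {"dp": [0.027, -0.0224, -0.008], "twist": [0, 0, 0], "claw": -1}
  ],
  "squeeze": 20
}}

```text
t: 2.03
eef_pos: [0.3686, -0.3434, 0.3033]
tcp_rot: [[0.968, 0.25, 0.0], [0.25, -0.968, -0.001], [0.0, 0.001, -1.0]]
ft_force: [-0.0, -0.8, -0.5]
gripper_width: 0.0873
grip_force: 0.0
```

Call:
{"name": "send_rows", "arguments": {
  "commands": [
    {"dp": [0.027, -0.0224, 0], "twist": [0, 0, 0], "claw": -1},
    {"dp": [0.027, -0.0224, 0], "twist": [0, 0, 0], "claw": -1},
    {"dp": [0.027, -0.0224, 0], "twist": [0, 0, 0], "claw": -1},
    {"dp": [0.027, -0.0224, 0], "twist": [0, 0, 0], "claw": -1},
    {"dp": [0.027, -0.0224, 0], "twist": [0, 0, 0], "claw": -1},
    {"dp": [0.027, -0.0224, 0], "twist": [0, 0, 0], "claw": -1},
    {"dp": [0.027, -0.0224, 0], "twist": [0, 0, 0], "claw": -1},
    {"dp": [0.027, -0.0224, 0], "twist": [0, 0, 0], "claw": -1},
    {"dp": [0.0, -0.0224, 0], "twist": [0, 0, 0], "claw": -1},
    {"dp": [0, 0, 0], "twist": [0, 0, 0], "claw": -1}
  ]
}}

```text
t: 2.87
eef_pos: [0.5272, -0.0896, 0.3027]
tcp_rot: [[0.966, 0.258, 0.0], [0.258, -0.966, 0.002], [0.001, -0.002, -1.0]]
ft_force: [0.5, -0.2, -0.3]
gripper_width: 0.087
grip_force: 0.0
```

```bash
python3 look.py w2
```

```text
wrist jaw_fin 0.62 [253.  141.6] [ 0.564 -0.075  0.092]
wrist wing_grip 0.85 [166.5 139. ] [0.5408 0.029  0.106 ]
wrist bottle 0.75 [335.7  31.8] [ 0.7327 -0.1492  0.015 ]
wrist bottle 0.71 [317.3 132.6] [ 0.5954 -0.1678  0.015 ]
wrist clamp 0.87 [253.7 132.3] [ 0.5698 -0.0733  0.    ]
wrist jaw 0.57 [276.2 132.1] [ 0.5793 -0.1077  0.    ]
[ 0.5265 -0.0972  0.3026] [[ 0.9688  0.2479  0.    ]
 [ 0.2479 -0.9688 -0.0004]
 [-0.0001  0.0004 -1.    ]] [ 0.5501  0.0986 -0.4847  1.5958  0.0466  1.4585 -1.2582] [-0.3878  0.5582 -0.4271] 3.1667
```

View pics/w2.png

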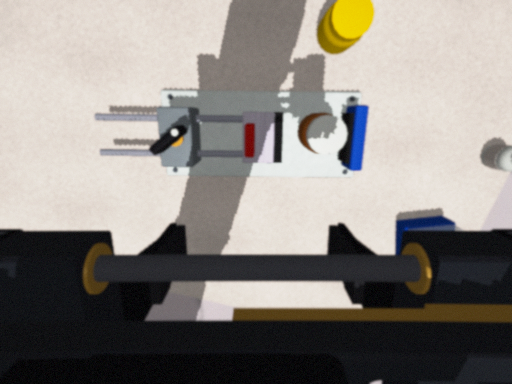

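The wrist picture shows the red fin at (250,140), the thumbscrew at (167,140) with its dot at (175,132), the amber bottle at (320,132) and the fixed jaw at (357,137). The tool is nearly aligned with the clamp, and the screw reads about 0.95 rad. I'll refine these with colour.

```bash
cat > seg.py <<'E'
from h import *
import sys
np.set_printoptions(precision=4,suppress=True)
def cent(m,minA=15):
    n,l,st,c=cv2.connectedComponentsWithStats(m.astype(np.uint8));k=[j for j in range(1,n) if st[j,4]>=minA]
    return [(c[j],st[j]) for j in sorted(k,key=lambda j:-st[j,4])]
def run(name,take=True):
    i,T=pose('wrist')
    if take: im=imaging.capture('wrist');cv2.imwrite(f'pics/{name}.png',im)
    else: im=cv2.imread(f'pics/{name}.png')
    b,g,r=[im[...,k].astype(int) for k in range(3)]
    R=T[:3,:3]
    for c,s in cent((r>90)&(g<50)&(b<50))[:2]: print('fin',c,s,at(i,T,c,.111))
    for c,s in cent((b>120)&(r<70)&(g<110))[:2]: print('blue',c,s,at(i,T,c,.062))
    m=(np.minimum(np.minimum(r,g),b)>205)
    for c,s in cent(m,5)[:5]: print('white',c,s,at(i,T,c,.12))
    print(tip_of('wrist','jaw_fin')[:1],tip_of('wrist','wing_grip')[:1])
    for q in ['wing_grip']:
        for t in trace('wrist',q)[:1]:
            mm=t['pixels']&(im.max(2)<60);p=np.argwhere(mm)[:,::-1].astype(np.float32)
            if len(p)>20:
                rc=cv2.minAreaRect(p);cc=at(i,T,rc[0],.12);bp=cv2.boxPoints(rc);print(q,rc,cc)
    s=robot.get_state();print(s['eef_pos'],s['tcp_rot'],s['t'])
if __name__=='__main__': run(sys.argv[1],len(sys.argv)<3)
E
python3 seg.py w2b
```

```text
fin [242.7789 137.5182] [238 122  10  33 303] [ 0.5669 -0.0701  0.111 ]
blue [352.1953 134.0956] [344 102  17  65 722] [ 0.6041 -0.2138  0.062 ]
blue [401.5   228.825] [400 224   5  13  40] [ 0.4897 -0.3324  0.062 ]
white [389.077  131.9872] [  221     0   291   253 44371] [ 0.6161 -0.2354  0.12  ]
white [ 94.4322 113.4312] [    0     0   227   254 38261] [0.5516 0.1013 0.12  ]
white [271.9658 294.9965] [ 201  282  151   36 3478] [ 0.3686 -0.16    0.12  ]
white [303.4864  34.7432] [290   0  29  60 627] [ 0.6893 -0.1083  0.12  ]
white [504.1127 160.0845] [500 154  12  12  71] [ 0.6182 -0.3794  0.12  ]
[{'centre': [239.7, 139.4], 'p': 0.73}] [{'centre': [161.6, 138.3], 'p': 0.87}]
wing_grip ((161.15293884277344, 137.5117645263672), (12.473501205444336, 39.48134231567383), 49.398704528808594) [0.5437 0.0231 0.12  ]
[ 0.5266 -0.0964  0.3026] [[ 0.9685  0.249   0.    ]
 [ 0.249  -0.9685 -0.0001]
 [-0.      0.0001 -1.    ]] 3.3667
```

Call:
{"name": "send_rows", "arguments": {
  "commands": [
    {"dp": [0, -0.005, 0.033], "twist": [0, 0, 0], "claw": -1},
    {"dp": [0, -0.005, 0.033], "twist": [0, 0, 0], "claw": -1},
    {"dp": [0, -0.005, 0.033], "twist": [0, 0, 0], "claw": -1},
    {"dp": [0, 0, 0], "twist": [0, 0, 0], "claw": -1},
    {"dp": [0, 0, 0], "twist": [0, 0, 0], "claw": -1},
    {"dp": [0, 0, 0], "twist": [0, 0, 0], "claw": -1}
  ]
}}

```text
t: 3.87
eef_pos: [0.5239, -0.0816, 0.2055]
tcp_rot: [[0.968, 0.25, 0.002], [0.25, -0.968, -0.0], [0.002, 0.001, -1.0]]
ft_force: [0.5, 0.1, 1.0]
gripper_width: 0.0867
grip_force: 0.0
```

```bash
python3 seg.py w3
```

```text
fin [254.548  148.0377] [249 126  12  45 531] [ 0.5667 -0.0693  0.111 ]
blue [396.7737 141.325 ] [ 384  101   27   83 1286] [ 0.605  -0.2135  0.062 ]
white [402.3596 132.1125] [  236     0   276   254 44493] [ 0.6115 -0.1867  0.12  ]
white [ 87.7843 108.0447] [    0     0   218   254 37258] [0.565  0.0718 0.12  ]
white [277.1903 295.9476] [ 208  282  152   38 3494] [ 0.4313 -0.1272  0.12  ]
white [296.6866  98.7836] [292  89   9  21 134] [ 0.6152 -0.0927  0.12  ]
white [281.1111 143.5556] [278 142   7   4  27] [ 0.5771 -0.0902  0.12  ]
[{'centre': [255.2, 149.5], 'p': 0.57}] [{'centre': [145.8, 148.8], 'p': 0.87}]
wing_grip ((144.34146118164062, 147.4268341064453), (18.584678649902344, 58.09664535522461), 51.34019470214844) [0.5446 0.0225 0.12  ]
[ 0.524  -0.0816  0.2054] [[ 0.9683  0.2496  0.0027]
 [ 0.2496 -0.9684 -0.0006]
 [ 0.0025  0.0012 -1.    ]] 4.0667
```

View pics/w3.png

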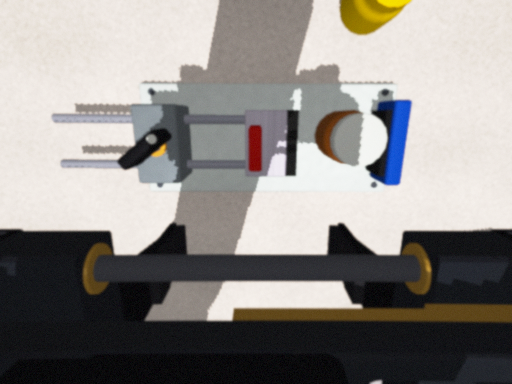

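The picture confirms the estimate: fin at (255,148), thumbscrew at (145,147). I'll go down over the fin.

Call:
{"name": "send_rows", "arguments": {
  "commands": [
    {"dp": [0.022, -0.001, 0], "twist": [0, 0, 0], "claw": -1},
    {"dp": [0.022, 0, 0], "twist": [0, 0, 0], "claw": -1},
    {"dp": [0, 0, 0.03], "twist": [0, 0, 0], "claw": -1},
    {"dp": [0, 0, 0.03], "twist": [0, 0, 0], "claw": -1},
    {"dp": [0, 0, 0.03], "twist": [0, 0, 0], "claw": -1},
    {"dp": [0, 0, 0.025], "twist": [0, 0, 0], "claw": -1},
    {"dp": [0, 0, 0.015], "twist": [0, 0, 0], "claw": -1},
    {"dp": [0, 0, 0], "twist": [0, 0, 0], "claw": -1},
    {"dp": [0, 0, 0], "twist": [0, 0, 0], "claw": -1},
    {"dp": [0, 0, 0], "twist": [0, 0, 0], "claw": -1}
  ]
}}

```text
t: 4.9
eef_pos: [0.5665, -0.0693, 0.0754]
tcp_rot: [[0.968, 0.25, 0.002], [0.25, -0.968, -0.0], [0.002, 0.001, -1.0]]
ft_force: [0.2, 0.3, 0.1]
gripper_width: 0.0872
grip_force: 0.0
```

Call:
{"name": "send_rows", "arguments": {
  "commands": [
    {"dp": [0, 0, 0], "twist": [0, 0, 0], "claw": 0.3},
    {"dp": [0, 0, 0], "twist": [0, 0, 0], "claw": 0.6},
    {"dp": [0, 0, 0], "twist": [0, 0, 0], "claw": 1},
    {"dp": [0, 0, 0], "twist": [0, 0, 0], "claw": 1},
    {"dp": [0, 0, 0], "twist": [0, 0, 0], "claw": 1},
    {"dp": [0, 0, 0], "twist": [0, 0, 0], "claw": 1},
    {"dp": [0, 0, 0], "twist": [0, 0, 0], "claw": 1},
    {"dp": [0, 0, 0], "twist": [0, 0, 0], "claw": 1}
  ],
  "squeeze": 25
}}

```text
t: 5.57
eef_pos: [0.5653, -0.0692, 0.0736]
tcp_rot: [[0.968, 0.25, -0.0], [0.25, -0.968, 0.0], [-0.0, -0.0, -1.0]]
ft_force: [-0.4, 0.3, -0.6]
gripper_width: 0.0413
grip_force: 0.0
```

Call:
{"name": "send_rows", "arguments": {
  "commands": [
    {"dp": [0, 0, 0], "twist": [0, 0, 0], "claw": 1},
    {"dp": [0, 0, 0], "twist": [0, 0, 0], "claw": 1},
    {"dp": [0, 0, 0], "twist": [0, 0, 0], "claw": 1},
    {"dp": [0, 0, 0], "twist": [0, 0, 0], "claw": 1},
    {"dp": [0, 0, 0], "twist": [0, 0, 0], "claw": 1},
    {"dp": [0, 0, 0], "twist": [0, 0, 0], "claw": 1},
    {"dp": [0, 0, 0], "twist": [0, 0, 0], "claw": 1},
    {"dp": [0, 0, 0], "twist": [0, 0, 0], "claw": 1}
  ],
  "squeeze": 25
}}

```text
t: 6.23
eef_pos: [0.5653, -0.0692, 0.0736]
tcp_rot: [[0.968, 0.25, -0.0], [0.25, -0.968, 0.0], [-0.0, -0.0, -1.0]]
ft_force: [1.0, 0.3, -0.7]
gripper_width: 0.0118
grip_force: 25.0
```

Call:
{"name": "send_rows", "arguments": {
  "commands": [
    {"dp": [0, 0.003, 0], "twist": [0, 0, 0], "claw": 1},
    {"dp": [0, 0.004, 0], "twist": [0, 0, 0], "claw": 1},
    {"dp": [0, 0.004, 0], "twist": [0, 0, 0], "claw": 1},
    {"dp": [0, 0.004, 0], "twist": [0, 0, 0], "claw": 1},
    {"dp": [0, 0.004, 0], "twist": [0, 0, 0], "claw": 1},
    {"dp": [0, 0.004, 0], "twist": [0, 0, 0], "claw": 1},
    {"dp": [0, 0.004, 0], "twist": [0, 0, 0], "claw": 1},
    {"dp": [0, 0.003, 0], "twist": [0, 0, 0], "claw": 1},
    {"dp": [0, 0.002, 0], "twist": [0, 0, 0], "claw": 1},
    {"dp": [0, 0.001, 0], "twist": [0, 0, 0], "claw": 1}
  ]
}}

```text
t: 7.07
eef_pos: [0.5735, -0.1015, 0.0735]
tcp_rot: [[0.968, 0.25, -0.0], [0.25, -0.968, 0.0], [-0.0, -0.0, -1.0]]
ft_force: [-2.0, 3.1, 1.8]
gripper_width: 0.0116
grip_force: 25.0
```

Call:
{"name": "send_rows", "arguments": {
  "commands": [
    {"dp": [0, 0.001, 0], "twist": [0, 0, 0], "claw": 1},
    {"dp": [0, 0.001, 0], "twist": [0, 0, 0], "claw": 1},
    {"dp": [0, 0.001, 0], "twist": [0, 0, 0], "claw": 1},
    {"dp": [0, 0, 0], "twist": [0, 0, 0], "claw": 1}
  ]
}}

```text
t: 7.4
eef_pos: [0.5742, -0.1041, 0.0736]
tcp_rot: [[0.968, 0.25, -0.0], [0.25, -0.968, 0.0], [-0.0, -0.0, -1.0]]
ft_force: [-3.0, 2.8, 2.6]
gripper_width: 0.0121
grip_force: 25.0
```

Call:
{"name": "send_rows", "arguments": {
  "commands": [
    {"dp": [0, 0.001, 0], "twist": [0, 0, 0], "claw": 1},
    {"dp": [0, 0.001, 0], "twist": [0, 0, 0], "claw": 1},
    {"dp": [0, 0.001, 0], "twist": [0, 0, 0], "claw": 1},
    {"dp": [0, 0, 0], "twist": [0, 0, 0], "claw": 1}
  ]
}}

```text
t: 7.73
eef_pos: [0.5746, -0.1059, 0.0736]
tcp_rot: [[0.968, 0.251, -0.001], [0.251, -0.968, 0.001], [-0.001, -0.001, -1.0]]
ft_force: [-5.3, 6.2, 3.8]
gripper_width: 0.0119
grip_force: 25.0
```

Call:
{"name": "send_rows", "arguments": {
  "commands": [
    {"dp": [0, 0.001, 0], "twist": [0, 0, 0], "claw": 1},
    {"dp": [0, 0.001, 0], "twist": [0, 0, 0], "claw": 1},
    {"dp": [0, 0, 0], "twist": [0, 0, 0], "claw": 1},
    {"dp": [0, 0, 0], "twist": [0, 0, 0], "claw": 1}
  ]
}}

```text
t: 8.07
eef_pos: [0.5749, -0.1069, 0.0736]
tcp_rot: [[0.968, 0.252, -0.001], [0.252, -0.968, 0.002], [-0.001, -0.002, -1.0]]
ft_force: [-6.7, 8.6, 5.6]
gripper_width: 0.0114
grip_force: 25.0
```

Call:
{"name": "send_rows", "arguments": {
  "commands": [
    {"dp": [0, 0.001, 0], "twist": [0, 0, 0], "claw": 1},
    {"dp": [0, 0, 0], "twist": [0, 0, 0], "claw": 1},
    {"dp": [0, 0, 0], "twist": [0, 0, 0], "claw": 1},
    {"dp": [0, 0, 0], "twist": [0, 0, 0], "claw": 1},
    {"dp": [0, 0, 0], "twist": [0, 0, 0], "claw": 1},
    {"dp": [0, 0, 0], "twist": [0, 0, 0], "claw": 1}
  ]
}}

```text
t: 8.57
eef_pos: [0.575, -0.1074, 0.0735]
tcp_rot: [[0.968, 0.252, -0.002], [0.252, -0.968, 0.002], [-0.001, -0.003, -1.0]]
ft_force: [-6.5, 9.3, 5.9]
gripper_width: 0.0121
grip_force: 25.0
```

Run:
```python
from h import *
for c in ['side','scene']:
    im=imaging.capture(c);cv2.imwrite(f'pics/{c}1.png',im)
s=robot.get_state();print(s['eef_pos'],s['ft_force'],s['torque'],s['t'])
a=cv2.imread('pics/side1.png')[140:230,220:310];b=cv2.imread('pics/scene1.png')[160:260,170:310]
cv2.imwrite('pics/c1.png',np.hstack([cv2.resize(a,(400,400)),cv2.resize(b,(400,400))]))
```

```text
[ 0.57505147 -0.10742034  0.07355514] [-7.0541045   8.53344431  5.99363805] [ 1.84347789  1.48873476 -0.15320437] 8.6667
```

View pics/c1.png

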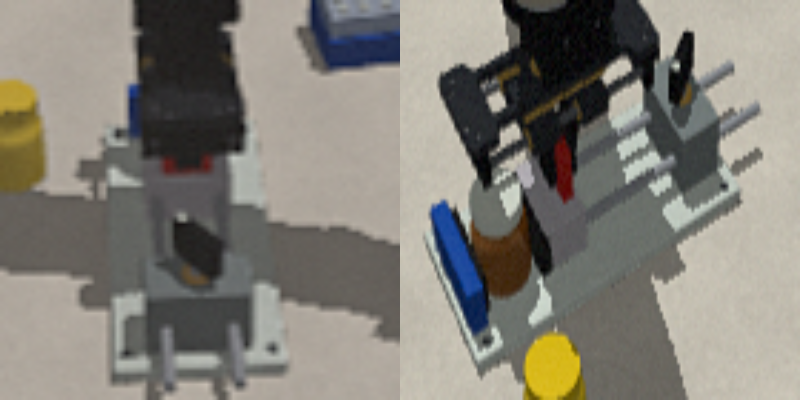

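The crop shows the jaw's black face at the amber bottle and the bottle at the blue jaw. Force rises about 2.5 N per mm of travel, which matches the rubber. I'll push slightly more, then check.

Call:
{"name": "send_rows", "arguments": {
  "commands": [
    {"dp": [0, 0.001, 0], "twist": [0, 0, 0], "claw": 1},
    {"dp": [0, 0, 0], "twist": [0, 0, 0], "claw": 1},
    {"dp": [0, 0, 0], "twist": [0, 0, 0], "claw": 1},
    {"dp": [0, 0, 0], "twist": [0, 0, 0], "claw": 1}
  ]
}}

```text
t: 9.0
eef_pos: [0.5751, -0.1079, 0.0735]
tcp_rot: [[0.968, 0.252, -0.002], [0.252, -0.968, 0.003], [-0.001, -0.003, -1.0]]
ft_force: [-8.3, 10.1, 6.4]
gripper_width: 0.0119
grip_force: 25.0
```

Call:
{"name": "send_rows", "arguments": {
  "commands": [
    {"dp": [0, 0, 0], "twist": [0, 0, 0], "claw": 1},
    {"dp": [0, 0, 0], "twist": [0, 0, 0], "claw": 1},
    {"dp": [0, 0, 0], "twist": [0, 0, 0], "claw": 1}
  ]
}}

```text
t: 9.25
eef_pos: [0.5752, -0.1079, 0.0735]
tcp_rot: [[0.968, 0.252, -0.002], [0.252, -0.968, 0.003], [-0.001, -0.003, -1.0]]
ft_force: [-7.1, 10.9, 7.6]
gripper_width: 0.0119
grip_force: 25.0
```

Call:
{"name": "send_rows", "arguments": {
  "commands": [
    {"dp": [0, 0, 0], "twist": [0, 0, 0], "claw": 0.5},
    {"dp": [0, 0, 0], "twist": [0, 0, 0], "claw": 0.5},
    {"dp": [0, 0, 0], "twist": [0, 0, 0], "claw": 0.5},
    {"dp": [0, 0, 0], "twist": [0, 0, 0], "claw": 0.5}
  ]
}}

```text
t: 9.58
eef_pos: [0.5758, -0.1101, 0.0735]
tcp_rot: [[0.968, 0.251, -0.0], [0.251, -0.968, 0.001], [-0.0, -0.001, -1.0]]
ft_force: [-3.5, 3.8, 1.8]
gripper_width: 0.0211
grip_force: 2.2
```

Call:
{"name": "send_rows", "arguments": {
  "commands": [
    {"dp": [0, 0, -0.01], "twist": [0, 0, 0], "claw": 0.5},
    {"dp": [0, 0, -0.03], "twist": [0, 0, 0], "claw": 0.5},
    {"dp": [0, 0, -0.035], "twist": [0, 0, 0], "claw": 0.5},
    {"dp": [-0.02, -0.02, -0.035], "twist": [0, 0, 0], "claw": -0.5},
    {"dp": [-0.025, -0.02, -0.02], "twist": [0, 0, 0], "claw": -0.5},
    {"dp": [0, 0, 0], "twist": [0, 0, 0], "claw": -0.5},
    {"dp": [0, 0, 0], "twist": [0, 0, 0], "claw": -0.5},
    {"dp": [0, 0, 0], "twist": [0, 0, 0], "claw": -0.5}
  ]
}}

```text
t: 10.25
eef_pos: [0.5247, -0.0855, 0.2015]
tcp_rot: [[0.968, 0.249, 0.001], [0.249, -0.968, -0.001], [0.001, 0.002, -1.0]]
ft_force: [-0.7, 0.0, -1.1]
gripper_width: 0.047
grip_force: 0.0
```

```bash
python3 seg.py w4
```

```text
fin [288.256  147.0015] [280 126  17  45 672] [ 0.5761 -0.1016  0.111 ]
blue [395.5923 141.9269] [ 382  100   27   85 1067] [ 0.6047 -0.2146  0.062 ]
white [405.1389 128.7812] [  236     0   276   254 43328] [ 0.615  -0.1899  0.12  ]
white [ 85.0074 108.435 ] [    0     0   218   254 37882] [0.5654 0.0676 0.12  ]
white [261.6325 294.5558] [ 211  282  107   25 2215] [ 0.4324 -0.1149  0.12  ]
white [ 46.0297 300.6469] [ 39 283  15  37 303] [0.375 0.087 0.12 ]
white [311.5465  92.8721] [307  87   9  12  86] [ 0.6229 -0.1065  0.12  ]
[{'centre': [286.4, 147.9], 'p': 0.91}] [{'centre': [135.9, 151.0], 'p': 0.73}]
wing_grip ((137.89492797851562, 147.97808837890625), (18.402523040771484, 59.330535888671875), 50.440330505371094) [0.5444 0.0222 0.12  ]
[ 0.5243 -0.0849  0.1999] [[ 0.9684  0.2495 -0.0016]
 [ 0.2495 -0.9684  0.0008]
 [-0.0014 -0.0011 -1.    ]] 10.45
```

View pics/w4.png

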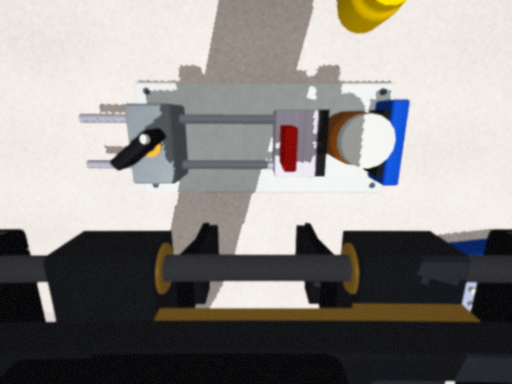

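The picture shows the jaw's black face at x≈322 against the amber bottle at 330, and the bottle against the blue jaw at 390. The thumbscrew is at (138,148), with the bar 50° clockwise from the tool's x axis. Joint 7's range calls for the half-turned grasp, so I'll turn −129.6°.

Call:
{"name": "send_rows", "arguments": {
  "commands": [
    {"dp": [0.0154, -0.033, 0], "twist": [0, 0, 0], "claw": 0},
    {"dp": [0.0154, -0.033, 0], "twist": [0, 0, 0], "claw": 0},
    {"dp": [0.0154, -0.033, 0], "twist": [0, 0, 0], "claw": 0},
    {"dp": [0, 0, 0], "twist": [0, 0, -0.019], "claw": 0},
    {"dp": [0, 0, 0], "twist": [0, 0, -0.019], "claw": 0},
    {"dp": [0, 0, 0], "twist": [0, 0, -0.019], "claw": 0},
    {"dp": [0, 0, 0], "twist": [0, 0, -0.019], "claw": 0},
    {"dp": [0, 0, 0], "twist": [0, 0, -0.019], "claw": 0},
    {"dp": [0, 0, 0], "twist": [0, 0, -0.019], "claw": 0},
    {"dp": [0, 0, 0], "twist": [0, 0, -0.019], "claw": 0},
    {"dp": [0, 0, 0], "twist": [0, 0, -0.019], "claw": 0},
    {"dp": [0, 0, 0], "twist": [0, 0, -0.019], "claw": 0}
  ]
}}

```text
t: 11.45
eef_pos: [0.5443, 0.0228, 0.2001]
tcp_rot: [[0.236, 0.972, -0.001], [0.972, -0.236, 0.001], [0.0, -0.002, -1.0]]
ft_force: [-0.9, 0.3, -0.4]
gripper_width: 0.0435
grip_force: 0.0
```

Call:
{"name": "send_rows", "arguments": {
  "commands": [
    {"dp": [0, 0, 0], "twist": [0, 0, -0.019], "claw": 0},
    {"dp": [0, 0, 0], "twist": [0, 0, -0.019], "claw": 0},
    {"dp": [0, 0, 0], "twist": [0, 0, -0.019], "claw": 0},
    {"dp": [0, 0, 0], "twist": [0, 0, -0.019], "claw": 0},
    {"dp": [0, 0, 0], "twist": [0, 0, -0.019], "claw": 0},
    {"dp": [0, 0, 0], "twist": [0, 0, -0.019], "claw": 0},
    {"dp": [0, 0, 0], "twist": [0, 0, -0.019], "claw": 0},
    {"dp": [0, 0, 0], "twist": [0, 0, -0.019], "claw": 0},
    {"dp": [0, 0, 0], "twist": [0, 0, -0.019], "claw": 0},
    {"dp": [0, 0, 0], "twist": [0, 0, -0.018], "claw": 0},
    {"dp": [0, 0, 0], "twist": [0, 0, 0], "claw": 0},
    {"dp": [0, 0, 0], "twist": [0, 0, 0], "claw": 0}
  ]
}}

```text
t: 12.45
eef_pos: [0.5443, 0.0228, 0.2003]
tcp_rot: [[-0.808, 0.59, -0.001], [0.59, 0.808, 0.001], [0.001, 0.0, -1.0]]
ft_force: [-0.7, -0.6, -0.4]
gripper_width: 0.0438
grip_force: 0.0
```

Run:
```python
from h import *
np.set_printoptions(precision=4,suppress=True)
s=robot.get_state();print(s['eef_pos'],s['tcp_rot'],s['joint_positions'],s['t'],s['ft_force'])
R=np.array(s['tcp_rot']);d=np.array([.5444,.0222,0])-s['eef_pos'];print('to wing in tool',R.T@d)
R0=np.array([.9684,.2495]);a=np.degrees(np.arctan2(R[1,0],R[0,0])-np.arctan2(R0[1],R0[0]));print('ccw turn',a)
```

```text
[0.5443 0.0228 0.2003] [[-0.8076  0.5898 -0.001 ]
 [ 0.5898  0.8076  0.0009]
 [ 0.0013  0.0001 -1.    ]] [ 0.6178  0.2249 -0.8407  1.7184  0.1733  1.2768  0.6789] 12.45 [-0.658  -0.6114 -0.437 ]
to wing in tool [-0.0007 -0.0004  0.2003]
ccw turn 129.41201564821353
```

Call:
{"name": "send_rows", "arguments": {
  "commands": [
    {"dp": [0, 0, 0.03], "twist": [0, 0, 0], "claw": 0},
    {"dp": [0, 0, 0.03], "twist": [0, 0, 0], "claw": 0},
    {"dp": [0, 0, 0.03], "twist": [0, 0, 0], "claw": 0},
    {"dp": [0, 0, 0.022], "twist": [0, 0, 0], "claw": 0},
    {"dp": [0, 0, 0], "twist": [0, 0, 0], "claw": 0},
    {"dp": [0, 0, 0], "twist": [0, 0, 0], "claw": 0},
    {"dp": [0, 0, 0], "twist": [0, 0, 0], "claw": 1},
    {"dp": [0, 0, 0], "twist": [0, 0, 0], "claw": 1},
    {"dp": [0, 0, 0], "twist": [0, 0, 0], "claw": 1},
    {"dp": [0, 0, 0], "twist": [0, 0, 0], "claw": 1},
    {"dp": [0, 0, 0], "twist": [0, 0, 0], "claw": 1},
    {"dp": [0, 0, 0], "twist": [0, 0, 0], "claw": 1}
  ],
  "squeeze": 30
}}

```text
t: 13.45
eef_pos: [0.5458, 0.0246, 0.0898]
tcp_rot: [[-0.81, 0.586, 0.004], [0.586, 0.81, 0.003], [-0.002, 0.004, -1.0]]
ft_force: [9.7, 7.3, -12.1]
gripper_width: 0.0117
grip_force: 30.6
```

Call:
{"name": "send_rows", "arguments": {
  "commands": [
    {"dp": [0, 0, 0], "twist": [0, 0, 0], "claw": 1},
    {"dp": [0, 0, 0], "twist": [0, 0, 0], "claw": 1},
    {"dp": [0, 0, 0], "twist": [0, 0, 0], "claw": 1},
    {"dp": [0, 0, 0], "twist": [0, 0, 0], "claw": 1}
  ]
}}

```text
t: 13.78
eef_pos: [0.5458, 0.0247, 0.0897]
tcp_rot: [[-0.81, 0.586, 0.004], [0.586, 0.81, 0.002], [-0.002, 0.004, -1.0]]
ft_force: [6.0, 5.0, -3.6]
gripper_width: 0.0118
grip_force: 30.0
```

```bash
cat > st.py <<'E'
from h import *
np.set_printoptions(precision=4,suppress=True)
s=robot.get_state();R=np.array(s['tcp_rot'])
ang=-np.degrees(np.arctan2(R[1,0],R[0,0])-np.arctan2(.2495,.9684))+180   # cw from clamp x of wing
print('wing cw',np.radians(ang%360),s['eef_pos'],s['ft_force'],s['torque'],s['grip_force'],s['gripper_width'],s['joint_positions'],s['t'])
E
python3 st.py
```

```text
wing cw 0.8782125626295292 [0.5458 0.0247 0.0897] [ 5.9633  5.031  -3.6036] [ 1.0527 -1.3872 -0.1125] 29.998334795236588 0.01179294923086481 [ 0.5681  0.3398 -0.8091  1.8445  0.2768  1.0701  0.5986] 13.7833
```

Call:
{"name": "send_rows", "arguments": {
  "commands": [
    {"dp": [0, 0.002, 0], "twist": [0, 0, 0], "claw": 1},
    {"dp": [0, 0, 0], "twist": [0, 0, 0.0125], "claw": 1},
    {"dp": [0, 0, 0], "twist": [0, 0, 0.0125], "claw": 1},
    {"dp": [0, 0, 0], "twist": [0, 0, 0.0125], "claw": 1},
    {"dp": [0, 0, 0], "twist": [0, 0, 0.0125], "claw": 1},
    {"dp": [0, 0, 0], "twist": [0, 0, 0.0125], "claw": 1},
    {"dp": [0, 0, 0], "twist": [0, 0, 0.0125], "claw": 1},
    {"dp": [0, 0, 0], "twist": [0, 0, 0.0125], "claw": 1},
    {"dp": [0, 0, 0], "twist": [0, 0, 0.0125], "claw": 1},
    {"dp": [0, 0, 0], "twist": [0, 0, 0], "claw": 1}
  ]
}}

```text
t: 14.62
eef_pos: [0.5431, 0.0227, 0.0895]
tcp_rot: [[-0.304, 0.953, -0.005], [0.953, 0.304, -0.004], [-0.002, -0.006, -1.0]]
ft_force: [-13.1, -6.9, 17.3]
gripper_width: 0.012
grip_force: 30.0
```

```bash
python3 st.py
```

```text
wing cw 1.5136726404806466 [0.5431 0.0227 0.0895] [-13.1072  -6.8889  17.2886] [-1.2745  3.0826  0.0053] 30.004671486094594 0.01196780299587822 [ 0.4775  0.3131 -0.6979  1.8474  0.2308  1.068  -0.0006] 14.6167
```

Call:
{"name": "send_rows", "arguments": {
  "commands": [
    {"dp": [0, 0, 0], "twist": [0, 0, 0.0125], "claw": 1},
    {"dp": [0, 0, 0], "twist": [0, 0, 0.0125], "claw": 1},
    {"dp": [0, 0, 0], "twist": [0, 0, 0.0125], "claw": 1},
    {"dp": [0, 0, 0], "twist": [0, 0, 0.0125], "claw": 1},
    {"dp": [0, 0, 0], "twist": [0, 0, 0.0125], "claw": 1},
    {"dp": [0, 0, 0], "twist": [0, 0, 0.0125], "claw": 1},
    {"dp": [0, 0, 0], "twist": [0, 0, 0.0125], "claw": 1},
    {"dp": [0, 0, 0], "twist": [0, 0, 0.0125], "claw": 1},
    {"dp": [0, 0, 0], "twist": [0, 0, 0.0125], "claw": 1},
    {"dp": [0, 0, 0], "twist": [0, 0, 0.0125], "claw": 1},
    {"dp": [0, 0, 0], "twist": [0, 0, 0], "claw": 1}
  ]
}}

```text
t: 15.53
eef_pos: [0.539, 0.0231, 0.0894]
tcp_rot: [[0.458, 0.889, -0.013], [0.889, -0.458, -0.004], [-0.01, -0.01, -1.0]]
ft_force: [-34.6, -5.3, 34.9]
gripper_width: 0.012
grip_force: 30.0
```

```bash
python3 st.py
```

```text
wing cw 2.298261845836347 [0.539  0.0231 0.0894] [-34.5884  -5.3029  34.8722] [-1.1877  7.5748  0.0746] 30.008283415809274 0.011999718324706884 [ 0.3745  0.287  -0.5755  1.8546  0.1792  1.0649 -0.7471] 15.5333
```

The tool-centre track shows the grip sits 5.4 mm off the screw axis along the bar; the axis is at (0.5415, 0.0279). I'll relax, regrip on centre and continue.

Call:
{"name": "send_rows", "arguments": {
  "commands": [
    {"dp": [-0.002, -0.0026, 0], "twist": [0, 0, 0], "claw": 1},
    {"dp": [-0.002, -0.0026, 0], "twist": [0, 0, 0], "claw": 1},
    {"dp": [0, 0, 0], "twist": [0, 0, 0], "claw": 1},
    {"dp": [0, 0, 0], "twist": [0, 0, 0], "claw": 1}
  ]
}}

```text
t: 15.87
eef_pos: [0.5387, 0.0231, 0.0895]
tcp_rot: [[0.453, 0.891, -0.001], [0.891, -0.453, -0.001], [-0.001, -0.0, -1.0]]
ft_force: [-4.3, -0.7, 7.8]
gripper_width: 0.0119
grip_force: 30.0
```

Call:
{"name": "send_rows", "arguments": {
  "commands": [
    {"dp": [0, 0, 0], "twist": [0, 0, 0], "claw": 0.4},
    {"dp": [0, 0, 0], "twist": [0, 0, 0], "claw": 0.4},
    {"dp": [0, 0, 0], "twist": [0, 0, 0], "claw": 0.4},
    {"dp": [0.0054, 0, 0], "twist": [0, 0, 0], "claw": 0.4},
    {"dp": [0, 0, 0], "twist": [0, 0, 0], "claw": 0.4},
    {"dp": [0, 0, 0], "twist": [0, 0, 0], "claw": 0.4},
    {"dp": [0, 0, 0], "twist": [0, 0, 0], "claw": 0.4}
  ]
}}

```text
t: 16.45
eef_pos: [0.5414, 0.0284, 0.0889]
tcp_rot: [[0.452, 0.892, -0.0], [0.892, -0.452, 0.0], [0.0, -0.0, -1.0]]
ft_force: [-0.8, 0.1, -0.8]
gripper_width: 0.0257
grip_force: 0.0
```

```bash
python3 st.py
```

```text
wing cw 2.292442796575595 [0.5414 0.0284 0.0889] [-0.8314  0.0545 -0.7812] [-0.027  -0.0669  0.0131] 0.0 0.02573916706411469 [ 0.3722  0.2837 -0.5797  1.8601  0.1776  1.0492 -0.7476] 16.45
```

Call:
{"name": "send_rows", "arguments": {
  "commands": [
    {"dp": [0, 0, 0.002], "twist": [0, 0, 0], "claw": 1},
    {"dp": [0, 0, 0], "twist": [0, 0, 0], "claw": 1},
    {"dp": [0, 0, 0], "twist": [0, 0, 0], "claw": 1},
    {"dp": [0, 0, 0], "twist": [0, 0, 0], "claw": 1},
    {"dp": [0, 0, 0], "twist": [0, 0, 0], "claw": 1},
    {"dp": [0, 0, 0], "twist": [0, 0, 0], "claw": 1}
  ],
  "squeeze": 30
}}

```text
t: 16.95
eef_pos: [0.5413, 0.0281, 0.0869]
tcp_rot: [[0.453, 0.892, -0.0], [0.892, -0.453, 0.0], [-0.0, -0.0, -1.0]]
ft_force: [-0.0, -0.1, -1.8]
gripper_width: 0.0118
grip_force: 30.0
```

Call:
{"name": "send_rows", "arguments": {
  "commands": [
    {"dp": [0, 0, 0], "twist": [0, 0, 0.007], "claw": 1},
    {"dp": [0, 0, 0], "twist": [0, 0, 0.007], "claw": 1},
    {"dp": [0, 0, 0], "twist": [0, 0, 0.007], "claw": 1},
    {"dp": [0, 0, 0], "twist": [0, 0, 0.007], "claw": 1},
    {"dp": [0, 0, 0], "twist": [0, 0, 0], "claw": 1}
  ]
}}

```text
t: 17.37
eef_pos: [0.5413, 0.0281, 0.0869]
tcp_rot: [[0.603, 0.797, -0.0], [0.797, -0.603, -0.0], [-0.0, -0.0, -1.0]]
ft_force: [-0.8, -0.0, -2.1]
gripper_width: 0.0119
grip_force: 30.0
```

```bash
python3 st.py
```

```text
wing cw 2.470709974372397 [0.5413 0.0281 0.0869] [-0.8075 -0.0324 -2.0681] [-0.124  -0.0878 -0.1111] 30.000796502572484 0.011948196576025364 [ 0.3493  0.2814 -0.5526  1.8634  0.1696  1.0436 -0.9192] 17.3667
```

Call:
{"name": "send_rows", "arguments": {
  "commands": [
    {"dp": [0, 0, 0], "twist": [0, 0, 0.007], "claw": 1},
    {"dp": [0, 0, 0], "twist": [0, 0, 0.007], "claw": 1},
    {"dp": [0, 0, 0], "twist": [0, 0, 0], "claw": 1}
  ]
}}

```text
t: 17.62
eef_pos: [0.5412, 0.0282, 0.0868]
tcp_rot: [[0.67, 0.742, -0.0], [0.742, -0.67, -0.0], [-0.0, -0.0, -1.0]]
ft_force: [0.5, -0.5, -2.2]
gripper_width: 0.0119
grip_force: 30.0
```

```bash
python3 st.py
```

```text
wing cw 2.557272131830573 [0.5412 0.0282 0.0868] [ 0.4737 -0.4917 -2.218 ] [-0.0968  0.0024 -0.1308] 30.000047724461183 0.011882067611677866 [ 0.3386  0.2794 -0.54    1.8639  0.1648  1.0428 -1.0022] 17.6167
```

Now clean, with forces near zero. I'll continue to the stop in small steps.

Call:
{"name": "send_rows", "arguments": {
  "commands": [
    {"dp": [0, 0, 0], "twist": [0, 0, 0.005], "claw": 1},
    {"dp": [0, 0, 0], "twist": [0, 0, 0.005], "claw": 1},
    {"dp": [0, 0, 0], "twist": [0, 0, 0], "claw": 1}
  ]
}}

```text
t: 17.87
eef_pos: [0.5413, 0.0281, 0.0869]
tcp_rot: [[0.714, 0.7, -0.0], [0.7, -0.714, -0.0], [-0.0, -0.0, -1.0]]
ft_force: [0.3, -0.1, -2.9]
gripper_width: 0.0117
grip_force: 30.0
```

```bash
python3 st.py
```

```text
wing cw 2.6179650672721464 [0.5413 0.0281 0.0869] [ 0.3048 -0.0978 -2.9433] [-0.1379  0.0077  0.405 ] 29.999462302657776 0.011730875251240305 [ 0.331   0.278  -0.5313  1.8642  0.1619  1.0422 -1.0606] 17.8667
```

Call:
{"name": "send_rows", "arguments": {
  "commands": [
    {"dp": [0, 0, 0], "twist": [0, 0, 0.005], "claw": 1},
    {"dp": [0, 0, 0], "twist": [0, 0, 0.005], "claw": 1},
    {"dp": [0, 0, 0], "twist": [0, 0, 0], "claw": 1}
  ]
}}

```text
t: 18.12
eef_pos: [0.5414, 0.0283, 0.0869]
tcp_rot: [[0.756, 0.655, 0.0], [0.655, -0.756, -0.0], [-0.0, 0.0, -1.0]]
ft_force: [0.0, -1.0, -2.7]
gripper_width: 0.0119
grip_force: 30.0
```

```bash
python3 st.py
```

```text
wing cw 2.680140667244111 [0.5414 0.0283 0.0869] [ 0.0343 -1.0139 -2.7031] [-0.0501 -0.0846  0.6499] 29.99915609601885 0.011871806630867628 [ 0.3232  0.2766 -0.5224  1.8645  0.1587  1.0414 -1.1205] 18.1167
```

The moment about z jumped at 2.60, so the screw is seated. Backing off to 1.02–1.03 rad.

Call:
{"name": "send_rows", "arguments": {
  "commands": [
    {"dp": [0, 0, 0], "twist": [0, 0, 0], "claw": 1},
    {"dp": [0, 0, 0], "twist": [0, 0, -0.015], "claw": 1},
    {"dp": [0, 0, 0], "twist": [0, 0, -0.015], "claw": 1},
    {"dp": [0, 0, 0], "twist": [0, 0, -0.015], "claw": 1},
    {"dp": [0, 0, 0], "twist": [0, 0, -0.015], "claw": 1},
    {"dp": [0, 0, 0], "twist": [0, 0, -0.015], "claw": 1},
    {"dp": [0, 0, 0], "twist": [0, 0, -0.015], "claw": 1},
    {"dp": [0, 0, 0], "twist": [0, 0, -0.015], "claw": 1},
    {"dp": [0, 0, 0], "twist": [0, 0, -0.015], "claw": 1}
  ]
}}

```text
t: 18.87
eef_pos: [0.5413, 0.0283, 0.0869]
tcp_rot: [[0.099, 0.995, -0.0], [0.995, -0.099, 0.0], [0.0, -0.0, -1.0]]
ft_force: [0.1, -0.1, -3.3]
gripper_width: 0.0119
grip_force: 30.0
```

Call:
{"name": "send_rows", "arguments": {
  "commands": [
    {"dp": [0, 0, 0], "twist": [0, 0, -0.015], "claw": 1},
    {"dp": [0, 0, 0], "twist": [0, 0, -0.015], "claw": 1},
    {"dp": [0, 0, 0], "twist": [0, 0, -0.015], "claw": 1},
    {"dp": [0, 0, 0], "twist": [0, 0, -0.015], "claw": 1},
    {"dp": [0, 0, 0], "twist": [0, 0, -0.015], "claw": 1},
    {"dp": [0, 0, 0], "twist": [0, 0, -0.015], "claw": 1},
    {"dp": [0, 0, 0], "twist": [0, 0, -0.015], "claw": 1},
    {"dp": [0, 0, 0], "twist": [0, 0, -0.015], "claw": 1},
    {"dp": [0, 0, 0], "twist": [0, 0, -0.01], "claw": 1},
    {"dp": [0, 0, 0], "twist": [0, 0, 0], "claw": 1},
    {"dp": [0, 0, 0], "twist": [0, 0, 0], "claw": 1}
  ]
}}

```text
t: 19.78
eef_pos: [0.5412, 0.0283, 0.0869]
tcp_rot: [[-0.652, 0.758, -0.001], [0.758, 0.652, 0.0], [0.001, -0.0, -1.0]]
ft_force: [-1.3, 1.4, -3.2]
gripper_width: 0.0118
grip_force: 30.0
```

```bash
python3 st.py
python3 - <<'E'
from h import *
i,T=pose('wrist');im=imaging.capture('wrist');cv2.imwrite('pics/w5.png',im)
j,S=pose('scene');k=imaging.capture('scene');cv2.imwrite('pics/scene2.png',k)
b=k[160:260,170:310]
cv2.imwrite('pics/c2.png',np.hstack([cv2.resize(im,(400,300)),cv2.resize(b,(400,300),interpolation=cv2.INTER_CUBIC)]))
E
```

```text
wing cw 1.112698057300657 [0.5412 0.0283 0.0869] [-1.2926  1.4428 -3.1911] [0.2616 0.133  0.085 ] 29.998628835892305 0.011753346285634915 [ 0.5268  0.3256 -0.7657  1.8554  0.256   1.0621  0.3714] 19.7833
```

View pics/c2.png

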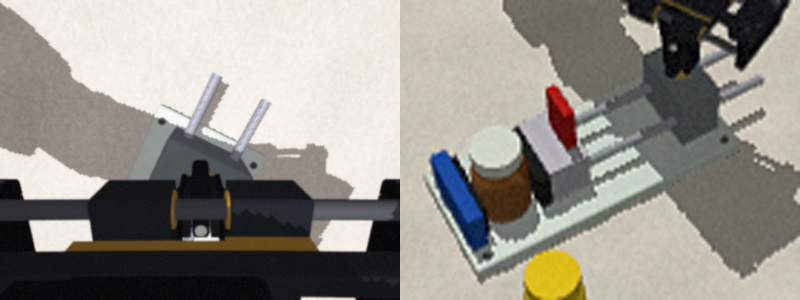

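The left half shows the gripper still on the thumbscrew. The right half shows the jaw against the amber bottle and the bottle against the blue jaw. About 5° of back-off remains.

Call:
{"name": "send_rows", "arguments": {
  "commands": [
    {"dp": [0, 0, 0], "twist": [0, 0, -0.007], "claw": 1},
    {"dp": [0, 0, 0], "twist": [0, 0, -0.007], "claw": 1},
    {"dp": [0, 0, 0], "twist": [0, 0, 0], "claw": 1},
    {"dp": [0, 0, 0], "twist": [0, 0, 0], "claw": 1},
    {"dp": [0, 0, 0], "twist": [0, 0, 0], "claw": 1},
    {"dp": [0, 0, 0], "twist": [0, 0, 0], "claw": 1}
  ]
}}

```text
t: 20.38
eef_pos: [0.5412, 0.0283, 0.0869]
tcp_rot: [[-0.716, 0.698, -0.0], [0.698, 0.716, 0.0], [0.0, -0.0, -1.0]]
ft_force: [-2.4, 0.8, -2.7]
gripper_width: 0.0119
grip_force: 30.0
```

```bash
python3 st.py
python3 - <<'E'
from h import *
# check jaw/bottle contact: predict face edges and bottle from clamp frame in scene view
c=np.array([.5413,.0281]);yy=np.array([-.2478,.9688]);xx=np.array([.9688,.2478]);o=c-.1*yy
im=imaging.capture('scene');i,T=pose('scene')
P=lambda x,y,z:proj(i,T,[*(o+x*xx+y*yy),z])
v=cv2.resize(im[190:250,170:260],(810,540),interpolation=cv2.INTER_CUBIC)
def dot(p,col): cv2.circle(v,tuple(int(a) for a in ((p-[170,190])*9+4)),3,col,-1)
for x in(-.035,.035):
    dot(P(x,-.0805,.062),(0,255,0));dot(P(x,-.136,.062),(0,255,255))
    dot(P(x*.571,-.0355,.111),(255,0,255))
cv2.imwrite('pics/c3.png',cv2.resize(v,(800,533)))
E
```

```text
wing cw 1.0247436862680628 [0.5412 0.0283 0.0869] [-2.4418  0.7657 -2.6906] [0.2559 0.3875 0.0497] 29.999243594356813 0.011933880715704543 [ 0.5383  0.3294 -0.7803  1.8549  0.2632  1.0638  0.4535] 20.3833
```

View pics/c3.png

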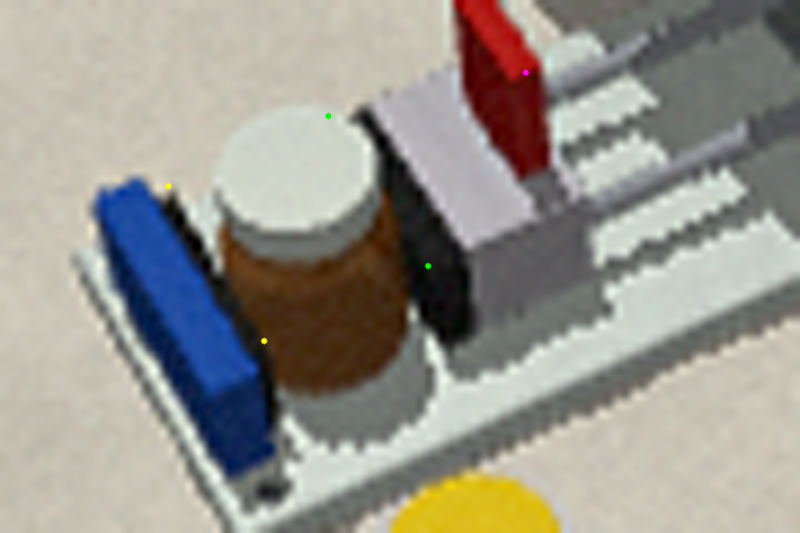

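```bash
python3 -c "
from bench import robot;print(robot.sign_off())"
```

```text
the job is handed in; nothing more can be done
None
```

The job is handed in at about 20 s: the jaw pressed the bottle to about 10 N, then sprang back on release to roughly 2 N (estimated) but still touches it. The thumbscrew was seated and backed off a quarter turn to about 1.03 rad, and is still gripped.

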